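Clamp a lock cylinder with the edge thumbwheel

ROBOT

A 6-joint arm with a two-finger parallel gripper is mounted at the origin on the work surface. World frame = base frame: x ahead of the robot, y to its left, z up, the work surface at z = 0. Lengths are in m, angles in rad, forces in N, time in s.
With the tool pointing down it reaches from about 0.35 to 0.85 m from the base axis. Payload 8.1 kg.
Tool frame: the origin (TCP) lies midway between the tips of the shut fingers; the grasp point (between the pads) lies 19 mm behind it; z points along the fingers, y is the line along which they close (so a half turn about z gives the same grasp; the last joint's range is limited). The gripper opens to 85 mm and grips with 20 to 120 N. Pads are 22 mm wide; open, the fingers measure 114 mm over their backs; the gripper's body (76 mm by 85 mm) begins 54 mm behind the grasp point. The pads swing forward as they close: fully open they stand 13 mm farther back than shut.
Start: joints at [-1.191, 0.13, 1.488, -0, 1.523, -0.085], TCP at [0.269, -0.536, 0.204] pointing down, gripper open.
Joint ranges: [-2.96, 2.96], [-0.89, 2.26], [0.02, 2.5], [-1.34, 4.48], [0, 2.73], [-2.66, 2.66]. Speed limits (rad/s): [2.39, 2.39, 2.79, 3.14, 3.14, 3.14].

INTERFACE

Orientations are given as a rotation vector (axis times angle).
In Python, from plant import get_state, capture, calibration, hand_in gives the robot as it stands.
- The arm moves only by the shell command python3 -m handwheel 'ROWS'. ROWS is JSON, a list of rows, each a list of 3 entries, a list of its own where there are three numbers: the shift along the tool's x, y, z in mm, then the turn about the tool's z in degrees, then the finger opening in mm, from 0 to 85.4. A call has 1 to 12 rows; each row shifts and turns the commanded pose from where the row before left it, along the tool's axes as they then stand; what a row does not reach is not made up. A row lasts 1/10 s, in which the tool goes at most 50 mm and 8.59 degrees, less where a joint would pass 70% of its speed; a pose out of reach is approached as far as the arm can. A call is refused whole if a number of a shift passes 50 or a number of a turn 8.59, either way. A call with a gripper value outside its range is refused whole. The fingers move at their own pace and stop on an object; the grip force is fixed at half the most. Time passes only in rows, so rows that do not move let the fingers close. It gives the time, the measured TCP pose, the force, the opening and the grip force at its end, in the units of the state.
- get_state(): the state, without advancing time (a new reading comes with each control period).
- capture(name): name is "scene" or "top"; returns the picture (384x512x3 uint8, red, green, blue); there is no depth.
- calibration(name): a dict with "intrinsics" (3x3 intrinsics, pixels), "D" ([k1, k2, p1, p2, k3] as OpenCV has them; the pictures are not rectified), "world_from_camera" (4x4, takes a point from camera to world coordinates). Camera axes: x right, y up, looking along -z (the intrinsics and any distortion apply to the point x, -y, -z); pixel columns grow to the right and rows downward; lengths in m; the calibration is good to about 2 mm. A picture is of the moment at which its call begins. calibration takes no time and is no camera call.
- hand_in(): hands the job in; it is judged then, once.
The state is a dict: "t": time; "joint_pos": joint angles; "joint_vel": joint speeds; "joint_torque": joint torques, N m; "position": TCP position; "tcp_rot": TCP orientation; "ft_force": force on the tool from outside, world axes, zero at the start; "wrist_torque": the same for the moment, N m; "gripper_width": opening from 0.0 (shut) to 1.0 (fully open); "finger_force": force on a finger pad.
Only numpy, scipy, OpenCV 4.12 (cv2) and the standard library are available. Lean on these libraries where they do the work, as an engineer would, in place of code of your own. Each camera call takes 0.05 s, during which the arm holds its last target. There are 200 camera calls.

TASK

Stand the thick round brass lock cylinder upright on the floor of the small cylinder clamp, between its vee jaw and its sliding jaw, and let go of it. Then stroke the clamp's thumbwheel with a light fingertip, top edge towards the jaws, until the sliding jaw has pushed the cylinder home into the vee and stays tight on it. Move the jaw only by its wheel, never lean hard on the wheel or clamp, and leave everything else on the bench where it is.

Things in the scene. Friction and masses are not known exactly. Their poses are not given: they have to be found in the camera images.
- cylinder: the thick round brass lock cylinder to be clamped: plain upright cylinder, diameter 28 mm, 56 mm tall, about 0.25 kg (varies 0.18 to 0.35), standing on the bench. Origin: centre of its underside; z points up along its axis. It is the thicker and taller of the two round brass pieces
- clamp: small steel clamp, plate 64 (its x) by 176 (its y) mm, on soft levelling feet fixed to the bench: sinks 1 mm per 4 N, at most 5 mm. Origin: under its centre, 0 to 15 mm above the bench. Heights above it: plate 12, jaw tops 28, housing 37 mm. Along y: at +y a fixed 90 degree vee jaw open to -y; then the sliding jaw; at y = -55 mm the grey housing (43 by 56 mm) with the thumbwheel in a slot
- seat (a point): point on top of the clamp's plate, 12 mm above the clamp's origin, at clamp x = 0, y = +40 mm: where the centre of the cylinder's underside comes to lie when it is pressed home into the vee. Axes as the clamp's
- jaw: the sliding jaw, 37 mm wide (x), 18 mm thick (y), 16 mm high. Origin: at plate height, mid-width in the flat face (towards clamp +y) that meets the cylinder. At the start the face lies 24 to 30 mm short of the seat point along y; tight on the cylinder, 14 mm short. The wheel drives it, 6 mm towards +y per rad; friction keeps it where it is left
- wheel (a joint): turn of the thumbwheel (dark knurled steel, radius 20 mm, 10 mm wide, axle along clamp x), rad; grows as its top goes to clamp +y, which closes the jaw. Starts at 1.3 to 2.3; the cylinder is met near 4.0; stop at 4.9. Drag at the rim about 2.5 N, more once the jaw meets the cylinder, until the fingertip slips. 7 to 10 N of press rolls it tight; more than 16 N is too much
- wheel_top (a point): nominal top of the thumbwheel, 45 mm above the clamp's origin at clamp y = -55 mm, 8 mm above the housing's top. The wheel runs out of true on its axle, so its real top lies up to 1.5 mm higher or lower depending on its angle, and a finger at one height presses with changing force as it turns. Axes as the clamp's
- slim: bystander: slimmer round brass cylinder, diameter 18 mm, 40 mm tall, upright; origin under its centre
- padlock: bystander: brass padlock standing upright, body 20 by 40 by 36 mm, steel shackle to 75 mm height; origin under its centre
- jar: bystander: white jar, diameter 56 mm, 70 mm tall; origin under its centre
- key_box: bystander: cardboard box 90 by 60 by 35 mm; origin under its centre
- driver: bystander: screwdriver lying on the bench, origin under its middle
There are look-alikes about, which are no part of the job. What is shaped like the cylinder but orange or purple is not meant.

How it is judged:
On the way, in this order (a step that is already met when the one before it is completed fails the run):
1. the cylinder stands upright on the clamp's floor between the jaws, let go (x of cylinder in the frame of seat between -0.012 and 0.012 m and y of cylinder in the frame of seat between -0.02 and 0.004 m and z of cylinder in the frame of seat between -0.002 and 0.002 m and angle between cylinder's own z axis and vertical below 0.08 rad and contact force between the fingers and cylinder below 0.2 N), for 0.2 s.
2. the wheel has brought the jaw up and the cylinder is tight in the vee (horizontal distance between cylinder and seat below 0.003 m and z of cylinder in the frame of seat between -0.002 and 0.002 m and angle between cylinder's own z axis and vertical below 0.06 rad and contact force between jaw and cylinder above 4 N), for 0.2 s.
At the end, for the whole second after the job is handed in: the cylinder stands upright (within 0.06 rad) on the clamp's floor (within 2 mm), its axis within 3 mm of the seat point, the sliding jaw's face within 2.5 mm of its tight place and pressing on the cylinder with more than 4 N, all at rest with the robot clear (all of step 2 and y of jaw in the frame of seat above -0.0165 m and linear speed of cylinder below 0.02 m/s); the robot touches nothing.
It fails at once if the wheel or another part of the clamp is pressed with more than 16 N (contact force between the fingers and clamp above 16 N).
It fails at once if the robot pushes the sliding jaw itself (more than 3 N) (contact force between any of the fingers, the arm and jaw above 3 N).
It fails at once if the cylinder is banged or forced against the clamp (more than 60 N) (contact force between cylinder and clamp above 60 N).
It fails at once if a bystander is moved by more than 20 mm (distance of any of slim, padlock, jar, key_box, driver from where it was at the start of the episode above 0.02 m).
It also fails if it takes over 64 s, if anything falls off the work surface, if the arm or the gripper's body presses on something with over 40 N, if the wrist force passes 120 N, or if a joint passes its speed limit or range.

## Working session

There is one attempt and no reset: what is moved stays moved. The work goes in short steps, Python scripts to look and compute and a shell command to move; the robot and the scene stay as the last step left them, time stands still between calls to the robot, and variables do not carry over. Pictures are saved under pics/ and viewed, at most 10 in all, crops included, and the job is handed in when it is done.

```bash
mkdir -p pics; ls
python3 - <<'E'
from plant import *
import cv2
for n in("scene","top"):
    im=capture(n); cv2.imwrite(f"pics/{n}0.png",im[:,:,::-1]); c=calibration(n); print(n,c)
print(get_state())
E
```

```text
pics
scene {'intrinsics': array([[348.22443891,   0.        , 252.10543051],
       [  0.        , 348.22443891, 190.07139506],
       [  0.        ,   0.        ,   1.        ]]), 'D': array([0.02363624, 0.        , 0.        , 0.        , 0.        ]), 'world_from_camera': array([[-5.41659020e-01, -5.26552364e-01,  6.55246605e-01,
         1.08279525e+00],
       [ 8.40598265e-01, -3.39065103e-01,  4.22409058e-01,
         3.59981802e-01],
       [-2.49230419e-04,  7.79600836e-01,  6.26276676e-01,
         5.37484181e-01],
       [ 0.00000000e+00,  0.00000000e+00,  0.00000000e+00,
         1.00000000e+00]])}
top {'intrinsics': array([[439.95621987,   0.        , 254.1874136 ],
       [  0.        , 439.95621987, 187.73362853],
       [  0.        ,   0.        ,   1.        ]]), 'D': array([-0.04170987,  0.        ,  0.        ,  0.        ,  0.        ]), 'world_from_camera': array([[ 0.00170071,  0.98931943, -0.14575381,  0.41520732],
       [-0.99999637,  0.00198686,  0.00181773,  0.05313366],
       [ 0.0020879 ,  0.14575019,  0.98931922,  1.04991486],
       [ 0.        ,  0.        ,  0.        ,  1.        ]])}
{'t': 0.1, 'joint_pos': array([-1.19139322e+00,  1.31093161e-01,  1.48918461e+00, -4.01924976e-05,
        1.52299475e+00, -8.53992976e-02]), 'joint_vel': array([ 0.00059858, -0.00027927, -0.00337482, -0.00014104,  0.00088698,
        0.0005301 ]), 'joint_torque': array([ 2.36792606e-03, -5.70956004e+01, -5.01938725e+01, -8.54119207e-05,
        8.21267342e-03, -2.54618470e-05]), 'position': array([ 0.26875117, -0.53583444,  0.20313706]), 'tcp_rot': array([-3.05552252e+00, -7.23176992e-01,  4.48644155e-04]), 'ft_force': array([-0.1303978 ,  0.45650621, -0.37100491]), 'wrist_torque': array([-0.02422525,  0.02931728,  0.01755753]), 'finger_force': 0.0, 'gripper_width': 0.9992586550044164}
```

View pics/scene0.png

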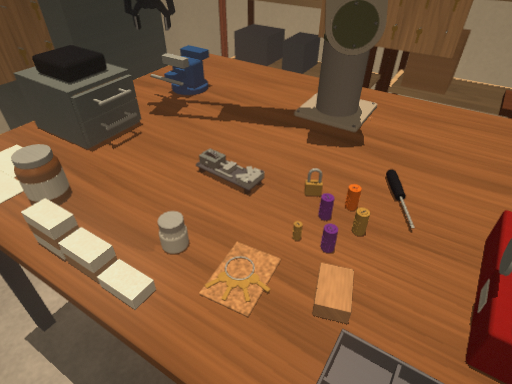

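View pics/top0.png

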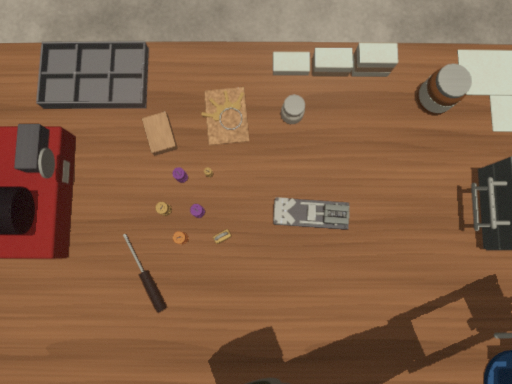

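The top view shows the brass cylinder at (162,208), and the clamp spans (275..348, 198..229) with its vee on the left, so clamp +y is roughly world +y. In the scene view the cylinder is at (361,222) and the clamp at (230,170). Next I'll enlarge both.

```bash
cat > h.py <<'E'
import numpy as np, cv2
from plant import *
def ray(n,uv):
    c=calibration(n); p=cv2.undistortPoints(np.array([[uv]],float),c["intrinsics"],c["D"])[0,0]
    T=c["world_from_camera"]; return T[:3,3],T[:3,:3]@np.array([p[0],-p[1],-1])
def onz(n,uv,z):
    o,d=ray(n,uv); return o+d*(z-o[2])/d[2]
def proj(n,P):
    c=calibration(n);T=np.linalg.inv(c["world_from_camera"]);q=T[:3,:3]@np.array(P)+T[:3,3]
    return cv2.projectPoints(np.array([[q[0],-q[1],-q[2]]]),np.zeros(3),np.zeros(3),c["intrinsics"],c["D"])[0].ravel()
def tri(u1,u2):
    o1,d1=ray("scene",u1);o2,d2=ray("top",u2)
    s=np.linalg.lstsq(np.c_[d1,-d2],o2-o1,rcond=None)[0]
    a,b=o1+d1*s[0],o2+d2*s[1]; return (a+b)/2,np.linalg.norm(a-b)
E
python3 - <<'E'
from h import *
t=cv2.imread("pics/top0.png");s=cv2.imread("pics/scene0.png")
a=cv2.resize(t[190:240,266:358],None,fx=8,fy=8,interpolation=cv2.INTER_CUBIC)
cv2.imwrite("pics/c1.png",a)
b=cv2.resize(s[145:195,190:270],None,fx=8,fy=8,interpolation=cv2.INTER_CUBIC)
cv2.imwrite("pics/c2.png",b)
# brass masks
for n,im in(("top",t),("scene",s)):
    h=cv2.cvtColor(im,cv2.COLOR_BGR2HSV)
    m=cv2.inRange(h,(19,120,70),(32,255,255))
    k,l,st,ce=cv2.connectedComponentsWithStats(m)
    for i in range(1,k):
        if st[i,4]>15: print(n,st[i],ce[i].round(1),[onz(n,ce[i],z).round(3) for z in(0.028,.056)])
E
```

```text
top [202  92  41  28 213] [223.6 106.8] [array([0.763, 0.125, 0.028]), array([0.754, 0.124, 0.056])]
top [205 169   6   6  17] [207.6 171.6] [array([0.604, 0.161, 0.028]), array([0.599, 0.158, 0.056])]
top [156 202  12  12  84] [161.2 207.5] [array([0.519, 0.268, 0.028]), array([0.516, 0.262, 0.056])]
top [216 233  15  10  49] [223.2 237.9] [array([0.449, 0.123, 0.028]), array([0.448, 0.121, 0.056])]
```

View pics/c1.png

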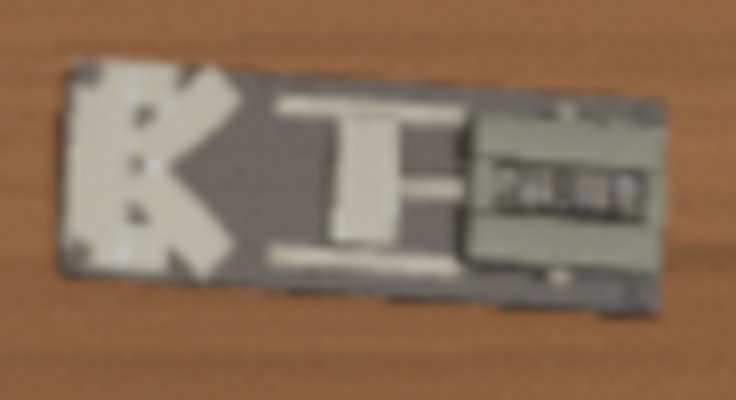

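View pics/c2.png

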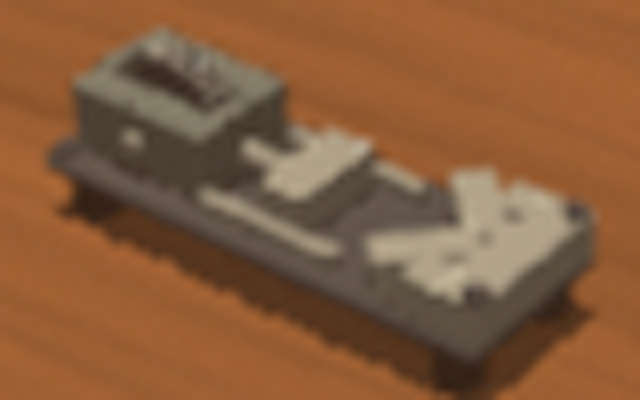

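The top crop shows the vee notch at about (165,165), the jaw at (340..400, 115..240), the housing top corners at (472,110), (662,115), (468,262) and (658,272), and the wheel slot at about (570,190). The scene crop shows the housing top corners at (203,138), (75,85), (285,78) and (165,30). I'll triangulate these.

Run:
```python
from h import *
T=lambda x,y:(266+(x+.5)/8-.5,190+(y+.5)/8-.5)
S=lambda x,y:(190+(x+.5)/8-.5,145+(y+.5)/8-.5)
print("housing")
for a,b in(((203,138),(472,112)),((75,85),(663,116)),((285,78),(468,264)),((165,30),(660,272))):
    p,e=tri(S(*a),T(*b));print(p.round(4),round(e,4))
for nm,a,b in(("vee apex",(487,238),(165,165)),("vee tip+x",(370,245),(240,98)),("vee tip-x",(470,172),(232,245)),("end -x",(590,210),(64,272)),("jaw +x+y",(305,195),(340,120))):
    p,e=tri(S(*a),T(*b));print(nm,p.round(4),round(e,4))
for z0 in(0,.008,.015):
    ll=[onz("top",T(*q),z0+z)[:2].round(4) for q,z in (((664,100),.012),((658,315),.012),((570,190),.045),((165,165),.028))]
    fx=np.array([onz("top",T(*q),z0+.037)[:2] for q in((472,112),(663,116),(468,264),(660,272))])
    print(z0,ll,"hc",fx.mean(0).round(4),"sizes",(fx[0]-fx[2]).round(4),(fx[0]-fx[1]).round(4))
# cylinder
s=cv2.imread("pics/scene0.png");t=cv2.imread("pics/top0.png")
cv2.imwrite("pics/c3.png",np.hstack([cv2.resize(s[195:250,330:385],None,fx=7,fy=7,interpolation=2),cv2.resize(t[180:235,135:190],None,fx=7,fy=7,interpolation=2)]))
```

```text
housing
[ 0.5262 -0.1098  0.0479] 0.0009
[ 0.5246 -0.1639  0.0477] 0.003
[ 0.4832 -0.1086  0.0469] 0.0008
[ 0.4801 -0.1623  0.0455] 0.0027
vee apex [ 0.5102 -0.0191  0.0359] 0.0086
vee tip+x [ 0.5312 -0.0439  0.0359] 0.0021
vee tip-x [ 0.4873 -0.0389  0.0394] 0.0063
end -x [0.4815 0.006  0.038 ] 0.0014
jaw +x+y [ 0.5246 -0.0726  0.0395] 0.0016
0 [array([ 0.5341, -0.1733]), array([ 0.4703, -0.1698]), array([ 0.5043, -0.1383]), array([ 0.513 , -0.0234])] hc [ 0.5048 -0.1386] sizes [ 0.044  -0.0021] [0.0011 0.0555]
0.008 [array([ 0.5332, -0.1716]), array([ 0.4699, -0.168 ]), array([ 0.5036, -0.1368]), array([ 0.5122, -0.0228])] hc [ 0.5041 -0.1371] sizes [ 0.0437 -0.0021] [0.0011 0.0551]
0.015 [array([ 0.5324, -0.1701]), array([ 0.4695, -0.1665]), array([ 0.503 , -0.1355]), array([ 0.5116, -0.0223])] hc [ 0.5035 -0.1358] sizes [ 0.0434 -0.002 ] [0.0011 0.0547]
```

View pics/c3.png

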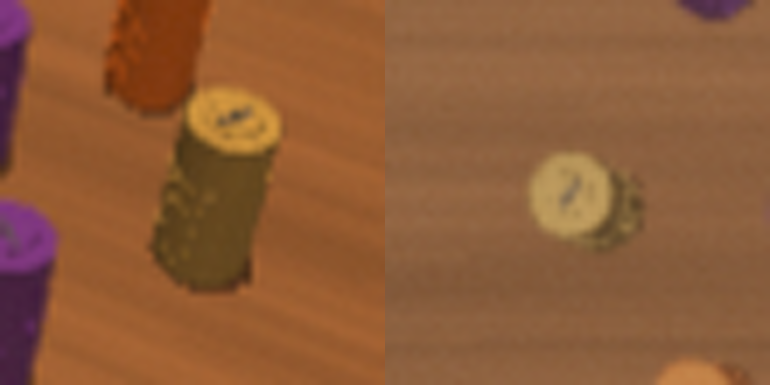

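The cylinder top is at scene (362.7,211.7) and top (161,207.4), clear of its neighbours along world x. Triangulation puts the clamp origin about 10 mm above the bench. I'll turn the tool so its axes match the clamp (tool x = clamp +y, tool y = clamp +x).

```bash
python3 -m handwheel '[[[0,0,0],-8.59,70],[[0,0,0],-8.59,70],[[0,0,0],-8.59,70],[[0,0,0],-8.59,70],[[0,0,0],-8.59,70],[[0,0,0],-8.59,70],[[0,0,0],-8.59,70],[[0,0,0],0,70]]'
cat >> h.py <<'E'
def togo(P):
    "mm in tool axes from measured TCP to P"
    s=get_state();R=cv2.Rodrigues(np.array(s["tcp_rot"]))[0]
    return (R.T@(np.array(P)-s["position"])*1000).round(1), np.degrees(np.arctan2(R[1,1],R[0,1])).round(2)
E
python3 - <<'E'
from h import *
p,e=tri((362.7,211.7),(161,207.4));print(p,e,onz("top",(161,207.4),.056),onz("scene",(362.7,211.7),.056))
T=lambda x,y:(266+(x+.5)/8-.5,190+(y+.5)/8-.5)
S=lambda x,y:(190+(x+.5)/8-.5,145+(y+.5)/8-.5)
for q,z in(((664,100),.022),((658,315),.022),((240,98),.038),((232,245),.038),((68,60),.038),((62,272),.038),((340,116),.038),((335,240),.038)): print(q,onz("top",T(*q),z).round(4))
print(togo([p[0],p[1],.15]))
E
```

```text
t: 0.9
position: [0.2689, -0.536, 0.2035]
tcp_rot: [-2.28, -2.16, -0.001]
ft_force: [-0.2, 0.1, 0.3]
gripper_width: 0.817
finger_force: 0.0
[0.51597582 0.26327422 0.05586995] 0.0006057248433408381 [0.51604891 0.26295182 0.056     ] [0.51597776 0.26357434 0.056     ]
(664, 100) [ 0.533  -0.1712  0.022 ]
(658, 315) [ 0.4698 -0.1676  0.022 ]
(240, 98) [ 0.5315 -0.0446  0.038 ]
(232, 245) [ 0.489  -0.0418  0.038 ]
(68, 60) [0.5425 0.0052 0.038 ]
(62, 272) [0.4811 0.0072 0.038 ]
(340, 116) [ 0.5263 -0.0735  0.038 ]
(335, 240) [ 0.4904 -0.0715  0.038 ]
(array([811.4, 203.6,  54.2]), np.float64(-3.09))
```

```bash
python3 -m handwheel '[[[20,5,0],0,70],[[40,10,0],0,70],[[45,11,0],0,70],[[45,11,0],0,70],[[45,11,0],0,70],[[45,11,0],0,70],[[45,11,0],0,70],[[45,11,0],0,70],[[45,11,0],0,70],[[45,11,0],0,70],[[45,11,0],0,70],[[45,11,0],0,70]]'
python3 -m handwheel '[[[45,11,0],0,70],[[45,11,0],0,70],[[45,11,0],0,70],[[45,11,0],0,70],[[45,11,0],0,70],[[45,11,0],0,70],[[20,6,0],0,70],[[0,0,0],0,70],[[0,0,0],0,70]]'
python3 - <<'E'
from h import *
print(togo([.516,.2633,.023]))
E
```

```text
t: 2.1
position: [0.4227, -0.0323, 0.2042]
tcp_rot: [2.289, 2.151, 0.001]
ft_force: [1.4, -0.1, 0.7]
gripper_width: 0.82
finger_force: 0.0
t: 3.0
position: [0.5105, 0.2512, 0.2035]
tcp_rot: [-2.285, -2.155, 0.002]
ft_force: [0.2, -0.9, 1.1]
gripper_width: 0.822
finger_force: 0.0
(array([ 12.5,   5. , 180.5]), np.float64(-3.36))
```

```bash
python3 -m handwheel '[[[12.5,5,30],0,70],[[0,0,40],0,70],[[0,0,40],0,70],[[0,0,30],0,70],[[0,0,20],0,70],[[0,0,15],0,70],[[0,0,5],0,70],[[0,0,0],0,70],[[0,0,0],0,70]]'
python3 - <<'E'
from h import *
print(togo([.516,.2633,.023]))
im=capture("top");cv2.imwrite("pics/g1.png",cv2.resize(im[150:260,100:250,::-1],None,fx=5,fy=5))
E
```

```text
t: 3.9
position: [0.5176, 0.2636, 0.0256]
tcp_rot: [2.283, 2.156, 0.003]
ft_force: [-0.4, 0.1, 0.8]
gripper_width: 0.82
finger_force: 0.0
(array([-0.4, -1.6,  2.6]), np.float64(-3.28))
```

```bash
python3 -m handwheel '[[[0,0,0],0,50],[[0,0,0],0,40],[[0,0,0],0,30],[[0,0,0],0,20],[[0,0,0],0,15],[[0,0,0],0,15],[[0,0,0],0,15],[[0,0,0],0,15],[[0,0,0],0,15]]'
```

```text
t: 4.85
position: [0.5169, 0.2637, 0.0249]
tcp_rot: [2.283, 2.158, 0.001]
ft_force: [-1.8, 0.5, 5.5]
gripper_width: 0.28
finger_force: 58.6
```

```bash
python3 -m handwheel '[[[0,0,-10],0,15],[[0,0,-30],0,15],[[0,0,-40],0,15],[[0,0,-40],0,15],[[0,0,0],0,15],[[0,0,0],0,15]]'
python3 - <<'E'
from h import *
print(togo([.509-.0004,-.0417-.006,.115]))
im=capture("scene");cv2.imwrite("pics/g2.png",cv2.resize(im[60:280,250:470,::-1],None,fx=2.5,fy=2.5))
E
```

```text
t: 5.45
position: [0.5174, 0.2638, 0.1457]
tcp_rot: [2.283, 2.157, 0.004]
ft_force: [0.2, 0.4, -1.7]
gripper_width: 0.278
finger_force: 59.3
(array([-311.5,    8.7,   30.4]), np.float64(-3.24))
```

View pics/g2.png

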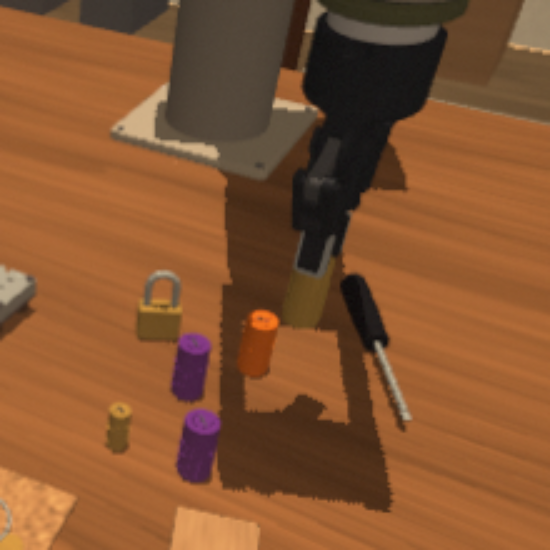

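The cylinder is held upright and nothing else has moved. Next I'll carry it over the clamp.

```bash
python3 -m handwheel '[[[-15,0,0],0,15],[[-30,1,0],0,15],[[-40,1,0],0,15],[[-40,1,0],0,15],[[-40,1,0],0,15],[[-40,1,0],0,15],[[-40,1,0],0,15],[[-35,1,0],0,15],[[-20,1.7,0],0,15],[[-12.5,0,10],0,15],[[0,0,20],0,15],[[0,0,0],0,15]]'
python3 -m handwheel '[[[0,0,20],0,15],[[0,0,10],0,15],[[0,0,5],0,15],[[0,0,0],0,15],[[0,0,0],0,15],[[0,0,0],0,15]]'
python3 - <<'E'
from h import *
print(togo([.509-.0004,-.0417-.007,.056]))
a=cv2.resize(capture("scene")[100:200,180:290,::-1],None,fx=5,fy=5,interpolation=2)
b=cv2.resize(capture("top")[180:250,256:306,::-1],None,fx=5,fy=5,interpolation=2)
b=cv2.copyMakeBorder(b,0,150,0,0,0)
cv2.imwrite("pics/p1.png",np.hstack([a,b]))
E
```

```text
t: 6.7
position: [0.504, -0.0488, 0.1094]
tcp_rot: [-2.279, -2.152, 0.007]
ft_force: [-1.1, 0.4, -2.1]
gripper_width: 0.278
finger_force: 59.2
t: 7.3
position: [0.5083, -0.0491, 0.08]
tcp_rot: [2.282, 2.157, 0.001]
ft_force: [0.1, 0.0, -2.0]
gripper_width: 0.275
finger_force: 59.3
(array([ 0.4,  0.3, 24.1]), np.float64(-3.23))
```

View pics/p1.png

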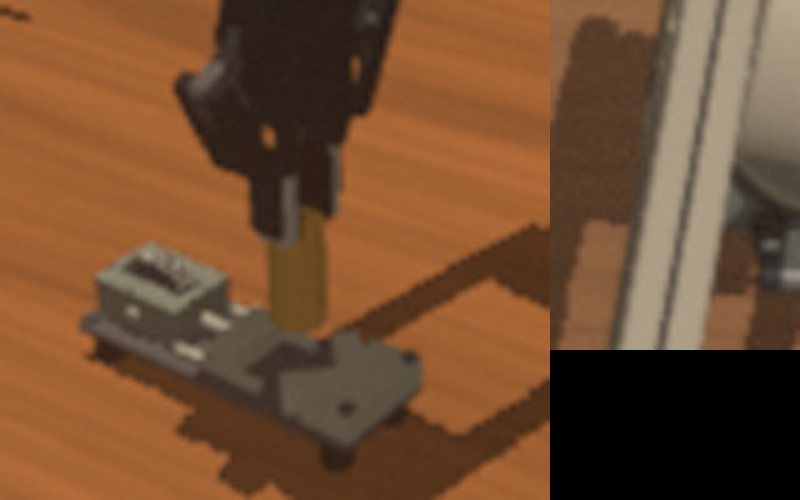

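The cylinder hangs upright over the gap between the jaws, with its bottom rim near crop (298,330). I'll check that pixel against kinematics and lower it.

```bash
python3 - <<'E'
from h import *
print((proj("scene",[.5083+.0117,-.0491+.0076,.055])-[180,100])*5)
E
python3 -m handwheel '[[[0,0,10],0,15],[[0,0,10],0,15],[[0,0,5],0,15],[[0,0,2],0,15],[[0,0,0],0,15],[[0,0,0],0,15]]'
python3 -m handwheel '[[[0,0,2],0,15],[[0,0,1],0,15],[[0,0,0],0,15]]'
python3 -m handwheel '[[[0,0,1.5],0,15],[[0,0,0],0,15],[[0,0,0],0,15]]'
```

```text
[293.15047245 333.6662075 ]
t: 8.0
position: [0.5077, -0.0491, 0.0522]
tcp_rot: [2.283, 2.158, 0.0]
ft_force: [-0.6, -0.7, -1.3]
gripper_width: 0.278
finger_force: 59.3
t: 8.3
position: [0.5075, -0.049, 0.049]
tcp_rot: [-2.283, -2.158, 0.0]
ft_force: [-0.5, 0.3, -2.2]
gripper_width: 0.278
finger_force: 59.3
t: 8.6
position: [0.5075, -0.049, 0.0475]
tcp_rot: [-2.283, -2.158, 0.0]
ft_force: [-0.0, 0.1, -2.0]
gripper_width: 0.277
finger_force: 59.3
```

```bash
python3 -m handwheel '[[[0,0,1],0,15],[[0,0,0],0,15],[[0,0,0],0,15]]'
python3 -m handwheel '[[[0,0,1],0,15],[[0,0,0],0,15],[[0,0,0],0,15]]'
python3 -m handwheel '[[[0,0,1],0,15],[[0,0,0],0,15],[[0,0,0],0,15]]'
```

```text
t: 8.9
position: [0.5076, -0.0491, 0.0466]
tcp_rot: [-2.283, -2.158, 0.0]
ft_force: [0.4, -0.4, -2.4]
gripper_width: 0.278
finger_force: 59.3
t: 9.2
position: [0.5076, -0.0491, 0.0458]
tcp_rot: [2.283, 2.158, 0.0]
ft_force: [0.5, 0.1, 1.3]
gripper_width: 0.276
finger_force: 59.6
t: 9.5
position: [0.5078, -0.0491, 0.0449]
tcp_rot: [2.283, 2.158, 0.0]
ft_force: [-3.9, -0.5, 4.4]
gripper_width: 0.276
finger_force: 60.1
```

On the floor: contact came near TCP z=0.046. Now I'll let go.

```bash
python3 -m handwheel '[[[0,0,-0.5],0,20],[[0,0,0],0,30],[[0,0,0],0,40],[[0,0,0],0,50],[[0,0,0],0,60],[[0,0,0],0,60],[[0,0,0],0,60],[[0,0,0],0,60]]'
python3 -m handwheel '[[[0,0,-10],0,60],[[0,0,-20],0,60],[[0,0,-35],0,60],[[0,0,-35],0,60],[[0,0,0],0,60],[[0,0,0],0,60]]'
python3 -m handwheel '[[[-40,0,0],0,40],[[-40,0,0],0,20],[[0,0,0],0,0],[[0,0,0],0,0],[[0,0,0],0,0],[[0,0,0],0,0],[[0,0,0],0,0],[[0,0,0],0,0]]'
python3 - <<'E'
from h import *
a=cv2.resize(capture("scene")[130:200,180:290,::-1],None,fx=7,fy=7,interpolation=2)
cv2.imwrite("pics/p2.png",a)
# wheel: clamp origin (.5066,-.0816), yaw -3.4
print(togo([.5033,-.1365,.080]))
E
```

```text
t: 10.3
position: [0.5076, -0.049, 0.0451]
tcp_rot: [-2.283, -2.158, -0.0]
ft_force: [0.5, -0.0, -0.6]
gripper_width: 0.705
finger_force: 0.0
t: 10.9
position: [0.5087, -0.0493, 0.147]
tcp_rot: [2.281, 2.156, 0.003]
ft_force: [-0.3, 0.2, -0.4]
gripper_width: 0.703
finger_force: 0.0
t: 11.7
position: [0.5031, -0.1282, 0.1451]
tcp_rot: [-2.282, -2.159, -0.0]
ft_force: [0.1, 0.0, 0.4]
gripper_width: -0.0
finger_force: 0.0
(array([-8.1,  0.6, 65.1]), np.float64(-3.19))
```

View pics/p2.png

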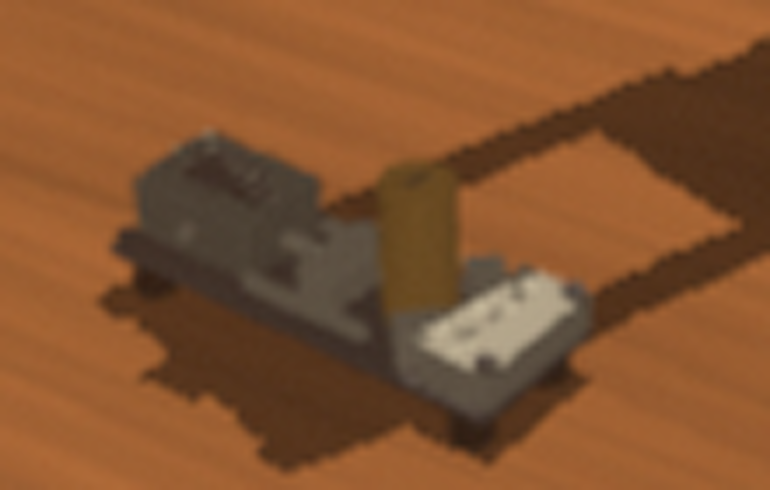

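The cylinder stands upright between the jaws, with its top near crop (418,170). With the fingers shut, I'll approach the wheel top, starting 9 mm behind it.

```bash
python3 - <<'E'
from h import *
print(onz("scene",(239.2,153.9),.077))
E
python3 -m handwheel '[[[-17,0.6,20],0,0],[[0,0,30],0,0],[[0,0,20],0,0],[[0,0,10],0,0],[[0,0,3],0,0],[[0,0,0],0,0],[[0,0,0],0,0]]'
python3 -m handwheel '[[[0,0,1.5],0,0],[[0,0,1.5],0,0],[[0,0,0],0,0]]'
```

```text
[ 0.50024941 -0.05275119  0.077     ]
t: 12.45
position: [0.5037, -0.1462, 0.0635]
tcp_rot: [2.282, 2.157, 0.001]
ft_force: [0.5, -0.8, 0.3]
gripper_width: -0.002
finger_force: 0.0
t: 12.75
position: [0.5028, -0.146, 0.0592]
tcp_rot: [2.283, 2.158, 0.0]
ft_force: [-0.4, -0.3, 0.2]
gripper_width: 0.001
finger_force: 0.0
```

```bash
for i in 1; do :; done
python3 -m handwheel '[[[0,0,1.5],0,0],[[0,0,0.5],0,0],[[0,0,0],0,0]]'
python3 -m handwheel '[[[0,0,1],0,0],[[0,0,0],0,0],[[0,0,0],0,0]]'
python3 -m handwheel '[[[0,0,0.7],0,0],[[0,0,0],0,0],[[0,0,0],0,0]]'
```

```text
t: 13.05
position: [0.5026, -0.1459, 0.057]
tcp_rot: [-2.283, -2.158, 0.0]
ft_force: [-0.7, -0.3, 1.8]
gripper_width: 0.003
finger_force: 0.0
t: 13.35
position: [0.5027, -0.1459, 0.056]
tcp_rot: [-2.283, -2.158, 0.0]
ft_force: [0.3, 1.4, 0.7]
gripper_width: -0.002
finger_force: 0.0
t: 13.65
position: [0.5027, -0.1459, 0.0554]
tcp_rot: [-2.283, -2.158, 0.0]
ft_force: [-0.1, 0.1, -0.1]
gripper_width: -0.001
finger_force: 0.0
```

```bash
python3 -m handwheel '[[[0,0,0.7],0,0],[[0,0,0],0,0],[[0,0,0],0,0]]' | grep -E "posi|ft"
python3 -m handwheel '[[[0,0,0.7],0,0],[[0,0,0],0,0],[[0,0,0],0,0]]'| grep -E "posi|ft"
python3 -m handwheel '[[[0,0,0.5],0,0],[[0,0,0],0,0],[[0,0,0],0,0]]'| grep -E "posi|ft"
```

```text
position: [0.5027, -0.1459, 0.0547]
ft_force: [1.1, -0.4, -0.1]
position: [0.5027, -0.1459, 0.054]
ft_force: [-0.3, 0.3, -0.5]
position: [0.5027, -0.1459, 0.0535]
ft_force: [0.7, -0.5, -0.7]
```

```bash
python3 -m handwheel '[[[0,0,0.6],0,0],[[0,0,0],0,0],[[0,0,0],0,0]]' | grep -E "posi|ft"
python3 -m handwheel '[[[0,0,0.6],0,0],[[0,0,0],0,0],[[0,0,0],0,0]]'| grep -E "posi|ft"
```

```text
position: [0.5026, -0.1459, 0.0528]
ft_force: [0.4, -0.6, -0.4]
position: [0.5027, -0.1459, 0.0523]
ft_force: [0.2, 0.8, 0.2]
```

```bash
python3 -m handwheel '[[[0,0,0.6],0,0],[[0,0,0],0,0],[[0,0,0],0,0]]' | grep -E "posi|ft"
python3 -m handwheel '[[[0,0,0.6],0,0],[[0,0,0],0,0],[[0,0,0],0,0]]'| grep -E "posi|ft"
```

```text
position: [0.5027, -0.1459, 0.0517]
ft_force: [-0.1, -0.3, -0.0]
position: [0.5027, -0.1459, 0.0511]
ft_force: [-0.4, 0.7, 0.3]
```

No contact yet, so the tip is probably narrower than the pads. I'll back up, centre over the wheel and come down again.

```bash
python3 -m handwheel '[[[0,0,-4],0,0],[[9,0.5,0],0,0],[[0,0,0],0,0],[[0,0,0],0,0]]' | grep -E "posi|ft"
python3 -m handwheel '[[[0,0,0.7],0,0],[[0,0,0],0,0],[[0,0,0],0,0]]'| grep -E "posi|ft"
python3 -m handwheel '[[[0,0,0.7],0,0],[[0,0,0],0,0],[[0,0,0],0,0]]'| grep -E "posi|ft"
python3 -m handwheel '[[[0,0,0.7],0,0],[[0,0,0],0,0],[[0,0,0],0,0]]'| grep -E "posi|ft"
```

```text
position: [0.5038, -0.1366, 0.0552]
ft_force: [0.4, 0.0, -0.5]
position: [0.5036, -0.137, 0.0543]
ft_force: [0.7, 0.0, -0.0]
position: [0.5037, -0.137, 0.0537]
ft_force: [0.3, -0.1, 0.2]
position: [0.5037, -0.137, 0.053]
ft_force: [-0.6, 0.4, -0.2]
```

```bash
python3 -m handwheel '[[[0,0,0.7],0,0],[[0,0,0],0,0],[[0,0,0],0,0]]'| grep -E "posi|ft"
python3 -m handwheel '[[[0,0,0.7],0,0],[[0,0,0],0,0],[[0,0,0],0,0]]'| grep -E "posi|ft"
python3 -m handwheel '[[[0,0,0.7],0,0],[[0,0,0],0,0],[[0,0,0],0,0]]'| grep -E "posi|ft"
```

```text
position: [0.5036, -0.1369, 0.0522]
ft_force: [0.1, 0.6, -0.1]
position: [0.5037, -0.137, 0.0516]
ft_force: [0.7, -0.3, 0.7]
position: [0.5037, -0.137, 0.0508]
ft_force: [-0.3, 0.3, -0.0]
```

```bash
python3 -m handwheel '[[[0,0,0.7],0,0],[[0,0,0],0,0],[[0,0,0],0,0]]'| grep -E "posi|ft"
python3 -m handwheel '[[[0,0,0.6],0,0],[[0,0,0],0,0],[[0,0,0],0,0]]'| grep -E "posi|ft"
python3 - <<'E'
from h import *
a=cv2.resize(capture("scene")[130:200,180:290,::-1],None,fx=7,fy=7,interpolation=2)
cv2.imwrite("pics/p3.png",a)
E
```

```text
position: [0.5037, -0.1369, 0.0501]
ft_force: [0.7, 0.6, 0.5]
position: [0.5037, -0.137, 0.0495]
ft_force: [0.2, 0.8, 0.2]
```

View pics/p3.png

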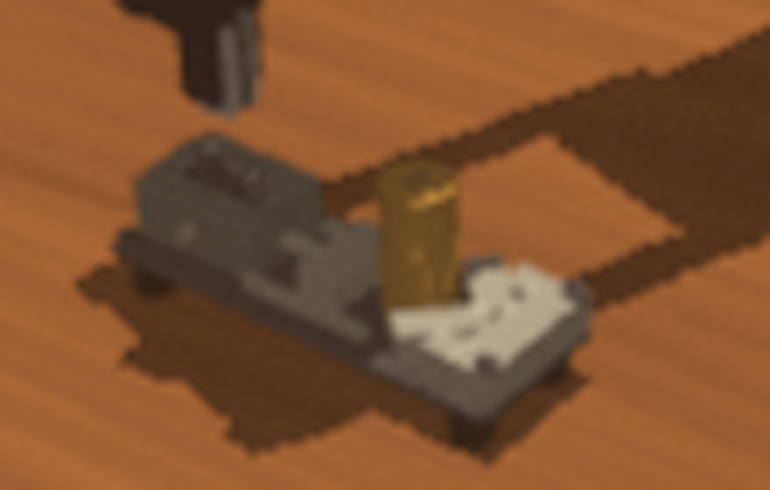

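The tip shows at crop (220,112), well above or behind the wheel slot at (225,180). I'll check this against the projected TCP.

Run:
```python
from h import *
s=get_state();print(s["t"],s["position"],s["joint_pos"])
q=lambda p:(((proj("scene",p)-[180,130])+.5)*7-.5).round(0)
print(q(s["position"]),q([.5033,-.1365,.0545]),q([.5033,-.1365,.047]),q([.5076,-.049,.077]),q([.5076,-.049,.0215]))
im=capture("scene");cv2.imwrite("pics/p4.png",np.vstack([cv2.resize(im[120:190,185:285,::-1],None,fx=6,fy=4,interpolation=2),cv2.resize(capture("top")[190:240,266:366,::-1],None,fx=6,fy=6,interpolation=2)]))
```

```text
18.6 [ 0.50371276 -0.136965    0.04958775] [-3.63735845e-01  5.28855408e-02  1.86284661e+00  2.67081408e-06
  1.22586093e+00 -3.07242425e-01]
[224. 170.] [225. 158.] [227. 176.] [414. 183.] [418. 314.]
```

View pics/p4.png

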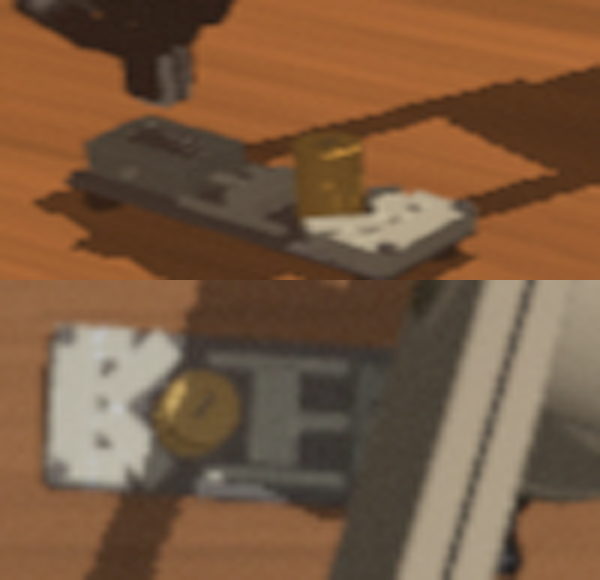

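The image puts the real fingertips about 20–24 mm above the reported TCP, which agrees with the grasp being near the cylinder's top. The horizontal position is right. I'll start 7 mm back and go lower, slowing at the end.

```bash
python3 -m handwheel '[[[-7,0,4],0,0],[[0,0,4],0,0],[[0,0,3],0,0],[[0,0,0],0,0],[[0,0,0],0,0]]'| grep -E "posi|ft"
python3 -m handwheel '[[[0,0,1],0,0],[[0,0,0.5],0,0],[[0,0,0],0,0],[[0,0,0],0,0]]'| grep -E "posi|ft"
python3 -m handwheel '[[[0,0,1],0,0],[[0,0,0],0,0],[[0,0,0],0,0]]'| grep -E "posi|ft"
```

```text
position: [0.5031, -0.1438, 0.0383]
ft_force: [-0.4, -0.1, 0.5]
position: [0.5034, -0.1439, 0.0372]
ft_force: [-0.0, -0.2, 0.3]
position: [0.5033, -0.1439, 0.0361]
ft_force: [0.2, -0.5, 0.2]
```

Run:
```python
from h import *
a=cv2.resize(capture("scene")[120:190,180:290,::-1],None,fx=7,fy=7,interpolation=2)
cv2.imwrite("pics/p5.png",a)
```

```text
(no output)
```

View pics/p5.png

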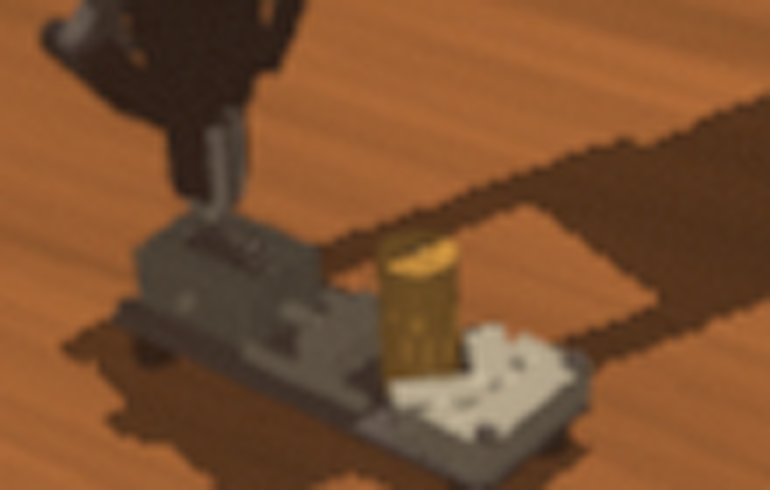

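The tip is at crop (210,212), still some 7 mm above the wheel, so contact is expected near TCP z≈0.028–0.030. I have now viewed 11 pictures, one over the limit of 10, so I'll view no more and work from the force and pose readings and numeric image measurements.

```bash
python3 -m handwheel '[[[0,0,1],0,0],[[0,0,1],0,0],[[0,0,1],0,0],[[0,0,0],0,0]]'| grep -E "posi|ft"
python3 -m handwheel '[[[0,0,0.8],0,0],[[0,0,0],0,0],[[0,0,0],0,0]]'| grep -E "posi|ft"
python3 -m handwheel '[[[0,0,0.8],0,0],[[0,0,0],0,0],[[0,0,0],0,0]]'| grep -E "posi|ft"
```

```text
position: [0.5031, -0.1439, 0.0328]
ft_force: [-0.7, 0.4, 0.4]
position: [0.5033, -0.1439, 0.0323]
ft_force: [-0.7, -0.6, -0.3]
position: [0.5033, -0.1439, 0.0315]
ft_force: [-0.3, 0.6, 0.1]
```

```bash
python3 -m handwheel '[[[0,0,0.8],0,0],[[0,0,0],0,0]]'| grep -E "^t|posi|ft"
python3 -m handwheel '[[[0,0,0.8],0,0],[[0,0,0],0,0]]'| grep -E "posi|ft"
```

```text
t: 21.15
position: [0.5032, -0.1439, 0.0306]
tcp_rot: [-2.283, -2.158, 0.0]
ft_force: [-0.0, -1.1, -0.0]
position: [0.5032, -0.1439, 0.0298]
ft_force: [0.1, -0.4, -0.3]
```

```bash
python3 -m handwheel '[[[0,0,0.8],0,0],[[0,0,0],0,0]]'| grep -E "posi|ft"
python3 -m handwheel '[[[0,0,0.8],0,0],[[0,0,0],0,0]]'| grep -E "posi|ft"
```

```text
position: [0.5032, -0.1439, 0.029]
ft_force: [-0.9, -0.7, -0.7]
position: [0.5033, -0.144, 0.0283]
ft_force: [-0.1, -0.0, 0.7]
```

```bash
python3 -m handwheel '[[[0,0,0.7],0,0],[[0,0,0],0,0]]'| grep -E "posi|ft"
python3 -m handwheel '[[[0,0,0.7],0,0],[[0,0,0],0,0]]'| grep -E "posi|ft"
```

```text
position: [0.5034, -0.144, 0.0277]
ft_force: [-1.1, 1.4, 2.1]
position: [0.5034, -0.144, 0.0271]
ft_force: [-1.5, 1.4, 3.4]
```

Contact at z≈0.028. I'll press to about 7–8 N and begin stroking.

```bash
python3 -m handwheel '[[[0,0,0.9],0,0],[[0,0,0],0,0]]'| grep -E "posi|ft"
python3 -m handwheel '[[[1.5,0,0],0,0],[[1.5,0,0],0,0]]'| grep -E "posi|ft"
```

```text
position: [0.5035, -0.144, 0.0264]
ft_force: [-2.7, 0.8, 7.1]
position: [0.5036, -0.1417, 0.0266]
ft_force: [-3.3, -2.1, 6.8]
```

```bash
python3 -m handwheel '[[[2,0,0],0,0],[[2,0,0],0,0]]'| grep -E "posi|ft"
python3 -m handwheel '[[[2,0,0],0,0],[[2,0,0],0,0]]'| grep -E "^t:|posi|ft"
```

```text
position: [0.5039, -0.1377, 0.0266]
ft_force: [-2.4, -3.2, 6.5]
t: 22.95
position: [0.5042, -0.1337, 0.0266]
ft_force: [-2.9, -2.4, 5.9]
```

```bash
python3 -m handwheel '[[[2,0,0.3],0,0],[[2,0,0],0,0]]'| grep -E "posi|ft"
python3 -m handwheel '[[[2,0,0],0,0],[[1,0,0],0,0]]'| grep -E "^t:|posi|ft"
```

```text
position: [0.5044, -0.1297, 0.0263]
ft_force: [-1.9, -1.4, 6.1]
t: 23.35
position: [0.5046, -0.1264, 0.0261]
ft_force: [-1.1, -2.2, 4.7]
```

```bash
python3 -m handwheel '[[[0,0,-4],0,0],[[-10,0,0],0,0],[[-9,0,0],0,0],[[0,0,2],0,0],[[0,0,1.5],0,0],[[0,0,0],0,0]]'| grep -E "posi|ft"
python3 -m handwheel '[[[0,0,0.5],0,0],[[0,0,0],0,0]]'| grep -E "^t:|posi|ft"
```

```text
position: [0.5034, -0.1455, 0.0264]
ft_force: [-1.7, -2.1, 5.1]
t: 24.15
position: [0.5035, -0.1454, 0.0262]
ft_force: [-1.6, -2.0, 5.2]
```

```bash
python3 -m handwheel '[[[1,0,0.5],0,0],[[2,0,0],0,0]]'| grep -E "posi|ft"
python3 -m handwheel '[[[2,0,0],0,0],[[2,0,0],0,0]]'| grep -E "^t:|posi|ft"
```

```text
position: [0.5037, -0.1424, 0.0258]
ft_force: [-2.2, -2.0, 7.0]
t: 24.55
position: [0.5039, -0.1383, 0.0258]
ft_force: [-2.5, -2.8, 6.0]
```

```bash
python3 -m handwheel '[[[2,0,0.2],0,0],[[2,0,0],0,0]]'| grep -E "posi|ft"
```

```text
position: [0.5042, -0.1343, 0.0256]
ft_force: [-2.0, -2.4, 6.4]
```

```bash
python3 -m handwheel '[[[2,0,0.3],0,0],[[2,0,0.1],0,0]]'| grep -E "posi|ft"
python3 -m handwheel '[[[2,0,0.2],0,0],[[2,0,0],0,0]]'| grep -E "^t:|posi|ft"
```

```text
position: [0.5044, -0.1303, 0.0252]
ft_force: [-1.5, -2.3, 6.2]
t: 25.15
position: [0.5047, -0.1262, 0.0249]
ft_force: [-0.8, -2.0, 4.2]
```

```bash
python3 -m handwheel '[[[0,0,-4],0,0],[[-10,0,0],0,0],[[-10,0,0],0,0],[[0,0,2],0,0],[[0,0,1.5],0,0],[[0,0,0],0,0]]'| grep -E "posi|ft"
python3 -m handwheel '[[[0,0,0.5],0,0],[[0,0,0],0,0]]'| grep -E "^t:|posi|ft"
python3 - <<'E'
from h import *
# cylinder top centre in the top view, and jaw edges: row profile along clamp y
im=capture("top"); h=cv2.cvtColor(im,cv2.COLOR_RGB2HSV)
for v in (211,214,217): print(v,h[v,280:332,2].tolist())
E
```

```text
position: [0.5033, -0.1467, 0.0251]
ft_force: [-1.7, -2.8, 4.2]
t: 25.95
position: [0.5034, -0.1463, 0.0248]
ft_force: [-2.2, -3.9, 5.8]
211 [189, 182, 162, 160, 186, 188, 179, 147, 111, 83, 82, 102, 154, 195, 186, 176, 195, 183, 145, 154, 166, 119, 108, 109, 103, 94, 99, 98, 95, 98, 92, 72, 74, 73, 73, 69, 71, 65, 63, 65, 59, 59, 60, 61, 63, 70, 75, 70, 63, 59, 60, 66]
214 [188, 186, 188, 188, 189, 188, 188, 188, 183, 163, 125, 99, 105, 150, 190, 197, 194, 187, 162, 139, 112, 108, 108, 105, 102, 98, 98, 100, 98, 99, 95, 83, 81, 83, 85, 91, 90, 91, 89, 90, 90, 90, 85, 74, 61, 71, 70, 69, 73, 71, 66, 75]
217 [187, 173, 134, 127, 164, 188, 189, 190, 189, 190, 187, 179, 155, 131, 124, 120, 123, 126, 99, 90, 88, 83, 83, 96, 99, 99, 99, 98, 99, 101, 93, 66, 61, 59, 61, 59, 58, 61, 59, 60, 57, 58, 57, 55, 62, 72, 72, 69, 67, 67, 67, 71]
```

The jaw's rear edge has moved about 4.8 px ≈ 11 mm, which matches the stroke with no slip. It needs roughly 6 mm more, so I'll continue with a bit more press.

```bash
python3 -m handwheel '[[[1,0,0.5],0,0],[[2,0,0],0,0]]'| grep -E "posi|ft"
python3 -m handwheel '[[[2,0,0],0,0],[[2,0,0],0,0]]'| grep -E "^t:|posi|ft"
```

```text
position: [0.5035, -0.1433, 0.0244]
ft_force: [-0.9, -2.9, 7.0]
t: 26.4
position: [0.504, -0.1394, 0.0245]
ft_force: [-0.6, -4.4, 5.7]
```

```bash
python3 -m handwheel '[[[2,0,0.1],0,0],[[2,0,0.1],0,0]]'| grep -E "posi|ft"
```

```text
position: [0.5046, -0.1355, 0.0245]
ft_force: [-0.2, -4.3, 6.3]
```

```bash
python3 -m handwheel '[[[2,0,0.4],0,0],[[2,0,0.2],0,0]]'| grep -E "posi|ft"
```

```text
position: [0.5051, -0.1317, 0.0242]
ft_force: [0.5, -4.9, 6.7]
```

```bash
python3 -m handwheel '[[[2,0,0.2],0,0],[[2,0,0.1],0,0]]'| grep -E "posi|ft"
```

```text
position: [0.5054, -0.1276, 0.0239]
ft_force: [-0.7, -2.6, 6.0]
```

```bash
python3 -m handwheel '[[[0,0,-4],0,0],[[-10,0,0],0,0],[[-9,-1,0],0,0],[[0,0,2],0,0],[[0,0,1.5],0,0],[[0,0,0],0,0]]'| grep -E "posi|ft"
python3 -m handwheel '[[[0,0,0.5],0,0],[[0,0,0],0,0]]'| grep -E "^t:|posi|ft"
python3 - <<'E'
from h import *
h=cv2.cvtColor(capture("top"),cv2.COLOR_RGB2HSV)
for v in (211,217): print(v,h[v,296:316,2].tolist())
E
```

```text
position: [0.5021, -0.1473, 0.0236]
ft_force: [-4.7, -4.5, 6.9]
t: 27.8
position: [0.5021, -0.1473, 0.0234]
ft_force: [-4.1, -6.4, 8.7]
211 [185, 151, 164, 192, 179, 122, 110, 106, 96, 100, 98, 98, 97, 91, 78, 77, 73, 71, 70, 68]
217 [137, 127, 104, 93, 84, 83, 93, 98, 99, 99, 99, 99, 98, 87, 65, 61, 60, 62, 62, 60]
```

```bash
python3 -m handwheel '[[[2,0.3,0],0,0],[[2,0,0],0,0]]'| grep -E "posi|ft"
```

```text
position: [0.5036, -0.1434, 0.0239]
ft_force: [-0.6, -4.5, 8.3]
```

```bash
python3 -m handwheel '[[[2,0,0.1],0,0],[[2,0,0],0,0]]'| grep -E "posi|ft"
```

```text
position: [0.5041, -0.1393, 0.0239]
ft_force: [-0.7, -6.0, 8.2]
```

```bash
python3 -m handwheel '[[[2,0,0.1],0,0],[[2,0,0],0,0]]'| grep -E "posi|ft"
```

```text
position: [0.5045, -0.1353, 0.0239]
ft_force: [-0.6, -4.8, 8.0]
```

```bash
python3 -m handwheel '[[[2,0,0.2],0,0],[[2,0,0.1],0,0]]'| grep -E "posi|ft"
```

```text
position: [0.5048, -0.1315, 0.0237]
ft_force: [-0.6, -5.8, 8.5]
```

```bash
python3 -m handwheel '[[[2,0,0.2],0,0],[[1,0,0.1],0,0]]'| grep -E "^t|posi|ft"
```

```text
t: 28.85
position: [0.5051, -0.1282, 0.0234]
tcp_rot: [2.281, 2.155, 0.001]
ft_force: [0.3, -4.7, 8.5]
```

```bash
python3 -m handwheel '[[[0,0,-4],0,0],[[-10,0,0],0,0],[[-9,-0.5,0],0,0],[[0,0,2],0,0],[[0,0,1],0,0],[[0,0,0],0,0]]'| grep -E "posi|ft"
python3 - <<'E'
from h import *
h=cv2.cvtColor(capture("top"),cv2.COLOR_RGB2HSV)
for v in (211,217): print(v,h[v,290:316,2].tolist())
E
```

```text
position: [0.5018, -0.1474, 0.0233]
ft_force: [-3.6, -5.0, 8.4]
211 [90, 137, 182, 199, 200, 197, 185, 152, 164, 191, 178, 119, 108, 106, 99, 99, 99, 98, 96, 92, 74, 75, 75, 71, 71, 69]
217 [189, 185, 169, 132, 122, 118, 138, 141, 127, 96, 84, 80, 91, 97, 98, 98, 99, 99, 97, 87, 61, 60, 61, 60, 62, 61]
```

The jaw edge did not move this stroke: the fingertip slipped at about 5 N drag, so it is probably tight. One more stroke at ~10 N will firm it, then I'll measure the cylinder.

```bash
python3 -m handwheel '[[[2,0.3,0],0,0],[[2,0,0.4],0,0]]'| grep -E "posi|ft"
```

```text
position: [0.5031, -0.1438, 0.0235]
ft_force: [-1.8, -6.4, 9.4]
```

```bash
python3 -m handwheel '[[[2,0,0],0,0],[[2,0,0.1],0,0]]'| grep -E "posi|ft"
```

```text
position: [0.5039, -0.1398, 0.0237]
ft_force: [-0.4, -6.2, 8.5]
```

```bash
python3 -m handwheel '[[[2,0,0],0,0],[[2,0,0],0,0]]'| grep -E "^t|posi|ft"
```

```text
t: 30.1
position: [0.5042, -0.1357, 0.0237]
tcp_rot: [2.281, 2.154, -0.0]
ft_force: [-1.6, -5.2, 8.1]
```

```bash
python3 -m handwheel '[[[2,0,0],0,0],[[2,0,0],0,0]]'| grep -E "^t|posi|ft"
```

```text
t: 30.3
position: [0.5045, -0.1317, 0.0237]
tcp_rot: [2.281, 2.154, 0.0]
ft_force: [-1.0, -6.2, 8.2]
```

```bash
python3 -m handwheel '[[[0,0,-5],0,0],[[0,0,-20],0,0],[[-30,0,-40],0,0],[[-40,0,-40],0,0],[[-40,0,0],0,0],[[-40,0,0],0,0],[[-40,0,0],0,0],[[-40,0,0],0,0],[[0,0,0],0,0],[[0,0,0],0,0]]'| grep -E "^t|posi|ft"
python3 - <<'E'
from h import *
yaw=np.radians(-3.4);ex=np.array([np.cos(yaw),np.sin(yaw)]);ey=np.array([-ex[1],ex[0]]);seat=np.array([.5090,-.0417])
def loc(p): d=(p[:2]-seat)*1000; return (d@ex).round(1),(d@ey).round(1)
im=capture("top");h=cv2.cvtColor(im,cv2.COLOR_RGB2HSV);np.save("top_end.npy",im)
m=cv2.inRange(h,(15,80,50),(35,255,255));m[:, :272]=0;m[:,330:]=0;m[:195]=0;m[232:]=0
k,l,st,ce=cv2.connectedComponentsWithStats(m)
for i in range(1,k):
    if st[i,4]>20: print(st[i],ce[i])
for v in (209,211,213,217): print(v,h[v,296:332,2].tolist())
for v in (206,214): print(v,h[v,285:312,0].tolist(),h[v,285:312,1].tolist())
for z,uv in((.038,(309.3,211)),): p=onz("top",uv,z);print("jaw back",loc(p))
g=cv2.resize(im,None,fx=4,fy=4,interpolation=2)
print([ (loc(onz("top",c,.0765))) for c in ((292,208),(294,208))])
E
```

```text
t: 31.3
position: [0.4896, -0.3552, 0.1217]
tcp_rot: [-2.284, -2.154, -0.0]
ft_force: [-0.5, 0.7, 0.8]
[290 205  14  14 153] [296.62745098 211.47058824]
209 [201, 196, 174, 160, 183, 189, 200, 192, 178, 186, 188, 188, 187, 171, 133, 114, 113, 113, 113, 113, 112, 112, 110, 113, 110, 110, 95, 68, 73, 107, 125, 121, 122, 123, 132, 140]
211 [186, 154, 166, 195, 197, 193, 201, 193, 180, 186, 189, 188, 187, 173, 142, 133, 130, 128, 123, 119, 117, 111, 112, 112, 112, 110, 93, 71, 91, 129, 142, 129, 112, 104, 97, 99]
213 [177, 190, 198, 194, 188, 196, 201, 191, 178, 187, 189, 190, 188, 176, 155, 157, 160, 163, 163, 164, 165, 170, 175, 177, 177, 176, 156, 95, 98, 132, 140, 130, 120, 117, 90, 89]
217 [142, 147, 151, 158, 148, 121, 160, 190, 190, 190, 190, 190, 189, 172, 116, 112, 114, 114, 112, 112, 113, 114, 113, 113, 113, 111, 96, 68, 92, 124, 135, 132, 129, 126, 122, 120]
206 [23, 24, 22, 21, 23, 23, 22, 21, 17, 18, 19, 19, 20, 20, 20, 19, 19, 20, 24, 23, 23, 23, 23, 23, 22, 21, 17] [27, 27, 26, 27, 27, 27, 28, 36, 64, 107, 123, 121, 122, 124, 124, 120, 112, 48, 26, 27, 27, 27, 27, 27, 27, 29, 30]
214 [23, 23, 24, 23, 21, 18, 19, 19, 21, 21, 21, 20, 20, 20, 20, 20, 21, 20, 20, 22, 24, 24, 23, 24, 23, 19, 19] [27, 27, 25, 27, 36, 87, 126, 130, 125, 120, 122, 122, 127, 127, 126, 122, 118, 104, 60, 30, 27, 25, 24, 26, 30, 34, 36]
jaw back (np.float64(3.3), np.float64(-34.3))
[(np.float64(3.7), np.float64(9.2)), (np.float64(4.0), np.float64(4.7))]
```

Run:
```python
from h import *
yaw=np.radians(-3.4);ex=np.array([np.cos(yaw),np.sin(yaw)]);ey=np.array([-ex[1],ex[0]]);seat=np.array([.5090,-.0417])
loc=lambda p:((p[:2]-seat)*1000@np.c_[ex,ey]).round(1)
im=np.load("top_end.npy")
def disc(im,x0,y0,x1,y1):
    g=cv2.resize(im[y0:y1,x0:x1],None,fx=8,fy=8,interpolation=2)
    m=(cv2.cvtColor(g,cv2.COLOR_RGB2HSV)[:,:,1]>75).astype(np.uint8)
    m=cv2.morphologyEx(m,cv2.MORPH_OPEN,np.ones((9,9)));c=max(cv2.findContours(m,0,2)[0],key=cv2.contourArea)
    p=c[:,0]/8+[x0-.44,y0-.44]; return p.min(0),p.max(0),cv2.minEnclosingCircle(c)[1]/8
a,b,r=disc(im,283,201,308,222);print("top",a,b,r)
rr=6.35
for n,c in(("ul",a+rr),("bbox",(a+b)/2)): print(n,c,loc(onz("top",c,.0765)))
s=capture("scene");a,b,r=disc(s,228,140,252,182);print("scene",a,b)
# silhouette edges left/right & top/bottom compared with the projected cylinder at candidate y
for dy in(-6,-3,-1.5,0,1.5):
    c=seat+ey*dy/1000; P=[[c[0]+.014*np.cos(t),c[1]+.014*np.sin(t),z] for t in np.linspace(0,6.28,40) for z in(.0205,.0765)]
    for n in("top","scene"):
        q=np.array([proj(n,p) for p in P]);print(dy,n,q.min(0).round(1),q.max(0).round(1),end=" ")
    print()
for u in(309.3,309.6): print(loc(onz("top",(u,211),.0375)))
```

```text
top [289.185 204.31 ] [303.56 218.56] 7.531585216522217
ul [295.535 210.66 ] [-1.7  1. ]
bbox [296.3725 211.435 ] [-3.3 -0.9]
scene [227.56 139.56] [251.435 174.06 ]
-6 top [290.3 203.8] [305.  218.3] -6 scene [233.1 153.1] [245.1 178.4] 
-3 top [289.1 203.7] [303.7 218.2] -3 scene [234.1 153.5] [246.  178.9] 
-1.5 top [288.4 203.7] [303.  218.2] -1.5 scene [234.6 153.7] [246.5 179.1] 
0 top [287.8 203.6] [302.3 218.1] 0 scene [235.1 153.9] [247.  179.3] 
1.5 top [287.1 203.6] [301.7 218.1] 1.5 scene [235.6 154.1] [247.5 179.5] 
[  3.3 -34.3]
[  3.4 -35. ]
```

The cylinder and jaw face sit about 14 mm apart, so they are in contact, but they may lie 2–3 mm short of home. I'll check that against the vee's own flank edges, measured in the first top picture.

Run:
```python
from h import *
yaw=np.radians(-3.4);ex=np.array([np.cos(yaw),np.sin(yaw)]);ey=np.array([-ex[1],ex[0]]);seat=np.array([.5090,-.0417])
loc=lambda p:((p[:2]-seat)*1000@np.c_[ex,ey])
V0=cv2.imread("pics/top0.png").max(2).astype(float);V1=np.load("top_end.npy").max(2).astype(float)
print("u285..; rows")
def edge(V,v,u0,u1,thr):
    r=V[v,u0:u1];i=np.where((r[:-1]>thr)&(r[1:]<=thr))[0]
    return [round(u0+k+(r[k]-thr)/(r[k]-r[k+1]),2) for k in i]
for v in range(199,226):
    e=edge(V0,v,283,300,150)
    if e: print(v,e,[loc(onz("top",(x,v),.0375)).round(1).tolist() for x in e][-1], "end",edge(V1,v,283,300,150)[-1:])
for nm,V in(("start",V0),("end",V1)):
    print(nm,[(v,[loc(onz("top",(x,v),.0375))[1].round(1) for x in edge(V,v,306,319,150)]) for v in(208,209,210,216,217,218)])
```

```text
u285..; rows
199 [np.float64(287.66), np.float64(293.32)] [29.0, 3.9] end [np.float64(293.38)]
200 [np.float64(287.58), np.float64(293.96)] [26.7, 2.3] end [np.float64(294.06)]
201 [np.float64(294.85)] [24.5, 0.2] end [np.float64(295.0)]
202 [np.float64(295.24)] [22.2, -0.9] end [np.float64(295.38)]
203 [np.float64(283.17), np.float64(294.7)] [19.8, 0.3] end [np.float64(294.93)]
204 [np.float64(293.96)] [17.4, 1.9] end [np.float64(294.22)]
205 [np.float64(293.03)] [15.0, 3.9] end [np.float64(293.47)]
206 [np.float64(291.69)] [12.4, 6.9] end [np.float64(291.93)]
207 [np.float64(290.66)] [10.0, 9.2] end [np.float64(290.75)]
208 [np.float64(289.3)] [7.5, 12.2] end [np.float64(289.27)]
209 [np.float64(287.81)] [4.9, 15.5] end [np.float64(288.03)]
210 [np.float64(286.96)] [2.5, 17.4] end [np.float64(287.11)]
211 [np.float64(286.82)] [0.2, 17.6] end [np.float64(287.0)]
212 [np.float64(287.57)] [-2.0, 15.7] end [np.float64(287.62)]
213 [np.float64(288.59)] [-4.2, 13.3] end [np.float64(288.49)]
214 [np.float64(289.57)] [-6.4, 10.9] end [np.float64(289.34)]
215 [np.float64(290.62)] [-8.5, 8.3
[... 237 characters left out ...]
3)] [-17.3, 0.3] end [np.float64(294.15)]
220 [np.float64(294.32)] [-19.5, -0.7] end [np.float64(294.48)]
221 [np.float64(286.78), np.float64(293.96)] [-21.9, -0.0] end [np.float64(294.1)]
222 [np.float64(286.36), np.float64(293.04)] [-24.3, 2.0] end [np.float64(293.2)]
223 [np.float64(286.05), np.float64(292.1)] [-26.8, 4.0] end [np.float64(292.22)]
start [(208, [np.float64(-47.8)]), (209, [np.float64(-47.9)]), (210, [np.float64(-48.0)]), (216, [np.float64(-48.8)]), (217, [np.float64(-48.4)]), (218, [np.float64(-48.2)])]
end [(208, [np.float64(-35.1)]), (209, [np.float64(-34.7)]), (210, [np.float64(-34.9)]), (216, [np.float64(-35.0)]), (217, [np.float64(-35.1)]), (218, [np.float64(-35.2)])]
```

Relative to the vee's measured apex, the cylinder sits about (-2, -1.5) mm from the seat with the jaw about 1.4 mm short. That means it is resting on one flank and not quite home. I'll go back for a firmer stroke at ~10 N.

```bash
python3 - <<'E'
from h import *
print(togo([.5033,-.1450,.030]))
E
python3 -m handwheel '[[[40,0,0],0,0],[[40,0,0],0,0],[[40,0,0],0,0],[[40,0,20],0,0],[[30,0,30],0,0],[[20,0,25],0,0],[[0,0,15],0,0],[[0,0,0],0,0],[[0,0,0],0,0]]'| grep -E "^t|posi|ft"
python3 - <<'E'
from h import *
print(togo([.5037,-.1450,.0255]))
E
```

```text
(array([209.1,   1.4,  92.4]), np.float64(-3.23))
t: 32.3
position: [0.5026, -0.1456, 0.0335]
tcp_rot: [2.283, 2.158, 0.0]
ft_force: [-0.1, 0.9, 0.1]
(array([0.7, 1. , 8. ]), np.float64(-3.22))
```

```bash
python3 -m handwheel '[[[0.5,1,4],0,0],[[0,0,3],0,0],[[0,0,1],0,0],[[0,0,0],0,0]]'| grep -E "^t:|posi|ft"
python3 -m handwheel '[[[0,0,1],0,0],[[0,0,0],0,0]]'| grep -E "^t:|posi|ft"
```

```text
t: 32.7
position: [0.5039, -0.1456, 0.0254]
ft_force: [1.2, -1.4, 1.4]
t: 32.9
position: [0.504, -0.1456, 0.0246]
ft_force: [0.5, -2.0, 5.3]
```

```bash
python3 -m handwheel '[[[0,0,1],0,0],[[0,0,0],0,0]]'| grep -E "^t:|posi|ft"
```

```text
t: 33.1
position: [0.5041, -0.1456, 0.0238]
ft_force: [-0.7, -2.9, 7.5]
```

```bash
python3 -m handwheel '[[[0,0,0.6],0,0],[[0.5,0,0],0,0]]'| grep -E "^t:|posi|ft"
```

```text
t: 33.3
position: [0.5042, -0.1455, 0.0235]
ft_force: [-3.2, -5.7, 9.1]
```

```bash
python3 -m handwheel '[[[1,0,0],0,0],[[2,0,0],0,0],[[1.5,0,0],0,0]]'| grep -E "^t:|posi|ft"
```

```text
t: 33.6
position: [0.5049, -0.1412, 0.0238]
ft_force: [-0.7, -6.0, 8.6]
```

```bash
python3 -m handwheel '[[[2,0,0],0,0],[[2,0,0],0,0]]'| grep -E "^t:|posi|ft"
```

```text
t: 33.8
position: [0.5052, -0.1372, 0.0238]
ft_force: [0.1, -4.6, 8.0]
```

```bash
python3 -m handwheel '[[[1,0,0.5],0,0],[[2,0,0],0,0]]'| grep -E "^t:|posi|ft"
```

```text
t: 34.0
position: [0.5055, -0.1345, 0.0235]
ft_force: [-0.9, -5.1, 9.7]
```

```bash
python3 -m handwheel '[[[2,0,0.3],0,0],[[2,0,0],0,0]]'| grep -E "^t:|posi|ft"
```

```text
t: 34.2
position: [0.5059, -0.1305, 0.0233]
ft_force: [-0.7, -5.3, 9.7]
```

```bash
cat > meas.py <<'E'
from h import *
yaw=np.radians(-3.4);ex=np.array([np.cos(yaw),np.sin(yaw)]);ey=np.array([-ex[1],ex[0]]);seat=np.array([.5090,-.0417])
loc=lambda p:((p[:2]-seat)*1000@np.c_[ex,ey])-[1.05,-1.65]
im=capture("top");g=cv2.resize(im[201:222,283:308],None,fx=8,fy=8,interpolation=2)
m=(cv2.cvtColor(g,cv2.COLOR_RGB2HSV)[:,:,1]>75).astype(np.uint8)
m=cv2.morphologyEx(m,cv2.MORPH_OPEN,np.ones((9,9)));c=max(cv2.findContours(m,0,2)[0],key=cv2.contourArea)
p=c[:,0]/8+[283-.44,201-.44];a,b=p.min(0),p.max(0)
print("sil",a,b,"cyl xy rel seat",(loc(onz("top",(a+b)/2,.0765))-loc(onz("top",(295.05,210.85),.0765))-[1.05,-1.65]).round(1))
V=im.max(2).astype(float)
for v in(209,217):
    r=V[v,304:316];k=np.argmin(np.diff(r));t=(r[k-1]+r[k+2])/2
    i=[j for j in range(k-1,k+2) if r[j]>t>=r[j+1]][0];u=304+i+(r[i]-t)/(r[i]-r[i+1]);print("jaw face",(loc(onz("top",(u,v),.0375))[1]+18).round(1))
E
python3 -m handwheel '[[[0,0,-5],0,0],[[0,0,-10],0,0],[[-18,0,0],0,0],[[0,0,0],0,0]]'| grep -E "^t:|posi"
python3 meas.py
```

```text
t: 34.6
position: [0.5032, -0.1478, 0.037]
sil [289.06  204.185] [303.81 219.06] cyl xy rel seat [-2.6 -1.5]
jaw face -15.0
jaw face -15.4
```

Rolling leaves it stuck, because the cylinder sits about 2 mm off-centre on one flank. I'll re-centre it by closing the gripper on it at the vee's mid-line, letting go and rolling again.

```bash
python3 -m handwheel '[[[0,0,-40],0,0],[[0,0,-40],0,20],[[0,0,-20],0,40],[[30,0,0],0,60],[[40,0,0],0,60],[[30,0,0],0,60],[[0,0,0],0,60],[[0,0,0],0,60]]'| grep -E "^t:|posi"
python3 - <<'E'
from h import *
yaw=np.radians(-3.4);ex=np.array([np.cos(yaw),np.sin(yaw)]);ey=np.array([-ex[1],ex[0]])
c=np.array([.5090,-.0417])+ex*.00125-ey*.00305
print(c,togo([*c,.028]))
E
```

```text
t: 35.45
position: [0.5084, -0.0459, 0.1361]
[ 0.51006692 -0.04481876] (array([  1.2,   1.7, 108.1]), np.float64(-3.12))
```

```bash
python3 -m handwheel '[[[1,2,20],0,60],[[0,0,25],0,60],[[0,0,20],0,60],[[0,0,15],0,60],[[0,0,10],0,60],[[0,0,5],0,60],[[0,0,0],0,60],[[0,0,0],0,60]]'| grep -E "^t:|posi|ft"
python3 - <<'E'
from h import *
print(togo([.5101,-.0448,.028]))
E
```

```text
t: 36.25
position: [0.5116, -0.0463, 0.0423]
ft_force: [0.1, 0.1, 0.3]
(array([ 1.4, -1.6, 14.3]), np.float64(-3.24))
```

```bash
python3 -m handwheel '[[[1.4,-1.2,7],0,60],[[0,0,5],0,60],[[0,0,2],0,60],[[0,0,0],0,60],[[0,0,0],0,60]]'| grep -E "^t:|posi|ft"
python3 - <<'E'
from h import *
print(togo([.5101,-.0448,.028]))
E
```

```text
t: 36.75
position: [0.5098, -0.0446, 0.0275]
ft_force: [0.8, 0.1, 0.0]
(array([-0.2,  0.3, -0.5]), np.float64(-3.24))
```

```bash
python3 -m handwheel '[[[0,0.3,0],0,45],[[0,0,0],0,38],[[0,0,0],0,33],[[0,0,0],0,29],[[0,0,0],0,26],[[0,0,0],0,24],[[0,0,0],0,24],[[0,0,0],0,24]]'| grep -vE "rot"
```

```text
t: 37.55
position: [0.51, -0.0446, 0.0274]
ft_force: [-2.3, -0.2, 1.3]
gripper_width: 0.306
finger_force: 58.7
```

Gripped and centred. A gentle nudge towards the vee will feel for both flanks.

```bash
python3 -m handwheel '[[[0.7,0,0],0,24],[[0,0,0],0,24],[[0,0,0],0,24]]'| grep -E "posi|ft"
python3 -m handwheel '[[[0.6,0,0],0,24],[[0,0,0],0,24],[[0,0,0],0,24]]'| grep -E "posi|ft"
```

```text
position: [0.5103, -0.0441, 0.0275]
ft_force: [-2.0, -1.0, 0.9]
position: [0.5105, -0.0434, 0.0276]
ft_force: [-0.2, -0.9, 0.8]
```

```bash
python3 -m handwheel '[[[0.5,0,0],0,24],[[0,0,0],0,24]]'| grep -E "posi|ft"
python3 -m handwheel '[[[0.5,0,0],0,24],[[0,0,0],0,24]]'| grep -E "posi|ft"
```

```text
position: [0.5105, -0.043, 0.0276]
ft_force: [0.3, -2.6, 2.0]
position: [0.5105, -0.0427, 0.0276]
ft_force: [0.9, -4.3, 0.3]
```

It is home, with fy −4.3 N and almost no side force. Let go and return to the wheel.

```bash
python3 -m handwheel '[[[0,0,0],0,30],[[0,0,0],0,40],[[0,0,0],0,50],[[0,0,0],0,60],[[0,0,-10],0,60],[[0,0,-30],0,60],[[0,0,-40],0,60],[[0,0,-30],0,60],[[-40,0,0],0,40],[[-40,0,0],0,20],[[-22,-1,0],0,0],[[0,0,0],0,0]]'| grep -E "^t|posi|ft"
python3 -m handwheel '[[[0,0,30],0,0],[[0,0,30],0,0],[[0,0,20],0,0],[[0,0,10],0,0],[[0,0,0],0,0],[[0,0,0],0,0]]'| grep -E "^t|posi|ft"
python3 - <<'E'
from h import *
print(togo([.5037,-.1450,.0255]),get_state()["gripper_width"])
E
```

```text
t: 39.75
position: [0.5034, -0.1468, 0.1385]
tcp_rot: [2.286, 2.153, -0.0]
ft_force: [0.3, 0.6, -0.3]
t: 40.35
position: [0.5042, -0.144, 0.0486]
tcp_rot: [2.282, 2.157, 0.001]
ft_force: [-0.7, 0.8, 1.1]
(array([-1. , -0.5, 23.1]), np.float64(-3.22)) 0.00021203555274569818
```

```bash
python3 meas.py
python3 -m handwheel '[[[-2,0,10],0,0],[[0,0,8],0,0],[[0,0,4],0,0],[[0,0,1],0,0],[[0,0,0],0,0],[[0,0,0],0,0]]'| grep -E "^t:|posi|ft"
python3 -m handwheel '[[[0,0,1],0,0],[[0,0,0],0,0]]'| grep -E "^t:|posi|ft"
```

```text
sil [288.56 203.06] [303.06  218.435] cyl xy rel seat [-0.7 -0. ]
jaw face -15.3
jaw face -15.1
t: 41.0
position: [0.5032, -0.1461, 0.0247]
ft_force: [-1.7, 0.0, 4.6]
t: 41.2
position: [0.5033, -0.1462, 0.0238]
ft_force: [-4.9, 0.1, 7.2]
```

```bash
python3 -m handwheel '[[[0,0,0.8],0,0],[[0,0,0],0,0]]'| grep -E "^t:|posi|ft"
```

```text
t: 41.4
position: [0.5033, -0.1462, 0.0233]
ft_force: [-5.0, 1.2, 9.8]
```

The cylinder now measures about (-0.7, 0) mm from the seat. I'll roll it tight.

```bash
python3 -m handwheel '[[[1,0.3,0],0,0],[[1.5,0,0],0,0],[[1.5,0,0],0,0]]'| grep -E "^t:|posi|ft"
```

```text
t: 41.7
position: [0.5036, -0.1429, 0.0233]
ft_force: [-5.8, -2.7, 8.9]
```

```bash
python3 -m handwheel '[[[2,0,0],0,0],[[2,0,0],0,0]]'| grep -E "^t:|posi|ft"
```

```text
t: 41.9
position: [0.5046, -0.1394, 0.0236]
ft_force: [-2.6, -5.3, 7.8]
```

```bash
python3 -m handwheel '[[[2,0,0.1],0,0],[[2,0,0.2],0,0]]'| grep -E "^t:|posi|ft"
```

```text
t: 42.1
position: [0.5056, -0.1356, 0.0237]
ft_force: [-0.8, -4.6, 8.1]
```

```bash
python3 -m handwheel '[[[2,0,0.3],0,0],[[2,0,0.1],0,0]]'| grep -E "^t:|posi|ft"
```

```text
t: 42.3
position: [0.5061, -0.1318, 0.0235]
ft_force: [-0.0, -5.4, 8.3]
```

```bash
python3 -m handwheel '[[[1.5,0,0.4],0,0],[[1.5,0,0],0,0]]'| grep -E "^t:|posi|ft"
python3 -m handwheel '[[[0,0,-6],0,0],[[0,0,-20],0,0],[[-20,-1.5,0],0,0],[[0,0,0],0,0]]'| grep -E "^t:|posi|ft"
python3 meas.py
```

```text
t: 42.5
position: [0.5064, -0.1288, 0.0232]
ft_force: [-0.5, -5.3, 8.9]
t: 42.9
position: [0.5024, -0.1485, 0.0483]
ft_force: [0.0, 0.6, -0.7]
sil [288.56  203.435] [303.06 218.56] cyl xy rel seat [-1.3 -0.1]
jaw face -14.4
jaw face -13.2
```

The jaw face is now at about −14 mm, its tight place, and the cylinder is home. One more short firm stroke for margin.

```bash
python3 -m handwheel '[[[3,1.3,10],0,0],[[0,0,9],0,0],[[0,0,4],0,0],[[0,0,1],0,0],[[0,0,0],0,0],[[0,0,0],0,0]]'| grep -E "^t:|posi|ft"
python3 -m handwheel '[[[0,0,0.7],0,0],[[0,0,0],0,0]]'| grep -E "^t:|posi|ft"
```

```text
t: 43.55
position: [0.5029, -0.1434, 0.0233]
ft_force: [-5.1, 0.9, 9.8]
t: 43.75
position: [0.503, -0.1434, 0.0227]
ft_force: [-5.5, 2.0, 10.9]
```

```bash
python3 -m handwheel '[[[1.5,0,0.6],0,0],[[2,0,0],0,0]]'| grep -E "^t:|posi|ft"
```

```text
t: 43.95
position: [0.5037, -0.1416, 0.0227]
ft_force: [-3.8, -6.4, 11.1]
```

```bash
python3 -m handwheel '[[[2,0,0.3],0,0],[[2,0,0.2],0,0]]'| grep -E "^t:|posi|ft"
```

```text
t: 44.15
position: [0.505, -0.1381, 0.0228]
ft_force: [-2.1, -5.8, 10.2]
```

```bash
python3 -m handwheel '[[[2,0,0.2],0,0],[[2,0,0.2],0,0]]'| grep -E "^t:|posi|ft"
```

```text
t: 44.35
position: [0.5057, -0.1343, 0.0228]
ft_force: [-0.8, -6.8, 10.2]
```

Tight. I'll lift clear, check and hand in.

```bash
python3 -m handwheel '[[[0,0,-6],0,0],[[0,0,-20],0,0],[[-30,0,-40],0,0],[[-40,0,-40],0,0],[[-40,0,0],0,0],[[-40,0,0],0,0],[[0,0,0],0,0],[[0,0,0],0,0],[[0,0,0],0,0],[[0,0,0],0,0]]'| grep -E "^t:|posi|ft"
python3 meas.py; python3 -c "from plant import hand_in;print(hand_in())"
```

```text
t: 45.35
position: [0.496, -0.2763, 0.1221]
ft_force: [0.3, 1.0, -0.0]
sil [288.56  203.435] [302.81  217.935] cyl xy rel seat [-0.6  0.3]
jaw face -14.5
jaw face -13.3
the job is handed in; nothing more can be done
None
```

Handed in at t ≈ 45 s with no verdict returned: camera readings just before put the cylinder within about 1 mm of the seat and the jaw face at about −14 mm (its tight place), the jaw's grip was only inferred from wheel drag, and I viewed 11 pictures, one over the limit of 10.

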